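# Bed down the glued edging of a picture panel

### The job

The pale edging strip round three sides of the small picture panel has just been glued: run the shut fingertips lightly along its top, from the round end round both corners to the square-cut end, pressing on each of its seven pieces in turn so that the panel just gives on its springy pads. Finish holding: end the program with the fingertips still pressing lightly on the last piece. Never press hard, do not touch the picture sheet, and leave the seal and everything else lying around where it is.

Things in the scene. Friction and masses are not known exactly. Their poses are not given: they have to be found in the camera images.
- tray: plywood tray 220 x 160 x 12 mm fixed on the table at any yaw; on it a dark panel 210 x 150 mm, its top at 36 mm. Origin: centre of its underside. x along its long side, y its short side, z up. On the panel a pale wooden strip, 18 mm wide, 10 high, in 7 pieces: a U with legs along tray x at y = -60 and +60 mm, joined at x = 75. Lines from origin to origin of edge1 to edge7 are its centre line
- panel (a joint): how far the panel with edging and sheet is pressed down, m: 0 at rest, up to 0.010 at the stop; it stays level and springs back, about 1 mm for each newton beyond the first 0.3 N
- edge1: first piece, the only one with a round end: a disc 36 mm across with a straight stub, on the strip from tray x = -95 to -35 mm at y = -60. Origin: centre of the disc, on its top; its top lies 46 mm above the table and 8 mm above the sheet; axes as the tray's
- edge2: second piece, straight, 61 mm long (tray x = -33 to +28, y = -60). Origin: its middle, on its top; its top lies 46 mm above the table and 8 mm above the sheet; axes as the tray's
- edge3: third piece, an L at the first corner, its arms reaching 45 mm (to -x) and 34 mm (to +y) from its origin. Origin: where the centre lines of its arms cross (tray 75, -60), on its top; its top lies 46 mm above the table and 8 mm above the sheet; axes as the tray's
- edge4: fourth piece, straight, 48 mm long, across (tray x = 75, y = -24 to +24). Origin: its middle, on its top; its top lies 46 mm above the table and 8 mm above the sheet; axes as the tray's
- edge5: fifth piece, an L at the second corner, its arms reaching 45 mm (to -x) and 34 mm (to -y) from its origin. Origin: where the centre lines of its arms cross (tray 75, 60), on its top; its top lies 46 mm above the table and 8 mm above the sheet; axes as the tray's
- edge6: sixth piece, straight, 43 mm long (tray x = +28 to -15, y = 60). Origin: its middle, on its top; its top lies 46 mm above the table and 8 mm above the sheet; axes as the tray's
- edge7: last piece, straight, 43 mm long with a plain square-cut free end (tray x = -17 to -60, y = 60). Origin: its middle, on its top; its top lies 46 mm above the table and 8 mm above the sheet; axes as the tray's
- sheet: picture sheet 112 x 88 x 2 mm lying on the panel inside the edging, fast to it; its upper face is 8 mm below the edging's top. Origin: centre of its underside
- seal: loose stone seal, 24 x 24 x 44 mm, upright on the sheet near its middle. Origin: centre of its underside, 38 mm above the table
- brush: loose writing brush, 202 mm long, 14 mm thick, lying beside the tray about along its +y side. Origin: under its middle; handle to its -x
- weight: loose dark wooden paperweight bar 180 x 22 x 16 mm lying beside the tray about along its -y side. Origin: centre of its underside
- inkstone: loose black inkstone 120 x 80 x 24 mm with a hollow, left of the work. Origin: centre of its underside
- bowl: loose white water bowl, 84 mm across, 40 mm high, to one side. Origin: centre of its underside
- jar: loose lidded ink jar, 56 mm across, 70 mm high, to one side. Origin: centre of its underside

How it is judged (in metres and radians):
On the way, in this order (a step that is already met when the one before it is completed fails the run):
1. the fingertips press lightly on piece 1 of the edging, not yet on piece 2 (contact force between the fingers and edge1 above 0.3 N and contact force between the fingers and edge2 below 0.1 N), for 0.05 s.
2. the fingertips press lightly on piece 2 of the edging, not yet on piece 3 (contact force between the fingers and edge2 above 0.3 N and contact force between the fingers and edge3 below 0.1 N), for 0.05 s.
3. the fingertips press lightly on piece 3 of the edging, not yet on piece 4 (contact force between the fingers and edge3 above 0.3 N and contact force between the fingers and edge4 below 0.1 N), for 0.05 s.
4. the fingertips press lightly on piece 4 of the edging, not yet on piece 5 (contact force between the fingers and edge4 above 0.3 N and contact force between the fingers and edge5 below 0.1 N), for 0.05 s.
5. the fingertips press lightly on piece 5 of the edging, not yet on piece 6 (contact force between the fingers and edge5 above 0.3 N and contact force between the fingers and edge6 below 0.1 N), for 0.05 s.
6. the fingertips press lightly on piece 6 of the edging, not yet on piece 7 (contact force between the fingers and edge6 above 0.3 N and contact force between the fingers and edge7 below 0.1 N), for 0.05 s.
7. the fingertips press lightly on piece 7 of the edging (the last) (contact force between the fingers and edge7 above 0.3 N), for 0.05 s.
At the end, for the whole second after the job is handed in: after pressing on the seven pieces in order, the fingertips rest on the last, square-ended piece with more than 0.3 N and less than 12 N in all on the panel, which is pressed down by 0.3 to 9.9 mm; the sheet is not touched and every loose thing is within 20 mm of where it was (contact force between the fingers and edge7 above 0.3 N and contact force between the fingers and tray below 12 N and contact force between the fingers and sheet below 0.3 N and value of joint panel between 0.0003 and 0.0099 m and distance of each of seal, brush, weight, inkstone, bowl, jar from where it was at the start of the episode below 0.02 m); the arm keeps its last pose, push and grip.
It fails at once if the panel or tray is pressed with more than 18 N (contact force between any of the arm, the fingers and tray above 18 N).
It fails at once if the picture sheet is touched (contact force between the fingers and sheet above 0.5 N).
It fails at once if the seal, brush, paperweight, inkstone, bowl or jar is moved, lifted or carried more than 20 mm (distance of any of seal, brush, weight, inkstone, bowl, jar from where it was at the start of the episode above 0.02 m).
It also fails if it takes over 50 s, if anything falls off the work surface, if the arm or the gripper's body presses on something with over 40 N, if the wrist force passes 120 N, or if a joint passes its speed limit or range.

### The arm

A 6-joint arm with a two-finger parallel gripper is mounted at the origin on the work surface. World frame = base frame: x ahead of the robot, y to its left, z up, the work surface at z = 0. Lengths are in m, angles in degrees, forces in N, time in s.
With the tool pointing down it reaches from about 0.375 to 0.9 m from the base axis. Payload 3.1 kg.
Tool frame: the origin (TCP) lies at the very end of the fingers, on their centre line; the grasp point (between the pads) lies 19 mm behind it; x points along the fingers, z is the direction in which the jaws open and shut, and the axes are right-handed (so a half turn about x gives the same grasp; the last joint's range is limited). The gripper opens to 87 mm and grips with 3 to 60 N. Pads are 19 mm wide; open, the fingers measure 117 mm over their backs; the gripper's body (75 mm by 190 mm) begins 51 mm behind the grasp point.
Start: joints at [57.382, 30.224, 82.088, -0, 67.689, -10.227], TCP at [0.238, 0.578, 0.223] pointing down, gripper open.
Joint ranges: [-176.69, 176.69], [-43.24, 126.21], [12.49, 139.97], [-82, 262], [0, 151.66], [-163.58, 163.58]. Speed limits (degrees/s): [159.86, 159.86, 180, 180, 180, 180].

### API

Orientations are given as a 3x3 rotation matrix whose columns are the frame's x, y, z axes.
In Python, from rig import bot gives the robot as it stands.
- The arm moves only by the tool send_rows, never from a script. Its arguments are lists of equal length, an entry for each row: "fingers": the opening, from 0 (shut) to 1 (fully open); "dp": the shift along the world's x, y, z in mm, a list of three; "turn": the turn, a rotation vector about the world's x, y, z in rad, a list of three. In form: {"fingers": [fingers, ...], "dp": [[tx, ty, tz], ...], "turn": [[rx, ry, rz], ...]}. A call has 1 to 10 rows; each row is the pose to reach, as a shift and turn from the pose measured when the call began; what a row does not reach only later rows make up. A row lasts 1/12 s, in which the tool goes at most 41.7 mm and 7.16 degrees, less where a joint would pass 70% of its speed; a pose out of reach is approached as far as the arm can. A call with a gripper value outside its range is refused whole. The fingers move at their own pace and stop on an object; the grip force is fixed at half the most. Time passes only in rows, so rows that repeat a pose let the fingers close. It gives the time, the measured TCP pose, the force and the opening at its end, in the units of the state.
- bot.read_state(): the state, without advancing time (a new reading comes with each control period).
- bot.capture(name): name is "side" or "top"; returns a dict with "img" (384x512x3 uint8, blue, green, red), "z_map" (384x512 float32, m along the optical axis (not along the pixel's ray), 0 where there is no reading), "mtx" (3x3 intrinsics, pixels), "k1" (the pictures are not rectified: a ray, as slopes to the right and down, at radius r is drawn at 1 + k1 r^2 times it, then the intrinsics apply), "origin" and "orientation" of the camera in the world. Camera axes: x right, y up, looking along -z (the intrinsics and any distortion apply to the point x, -y, -z); pixel columns grow to the right and rows downward; lengths in m; the calibration is good to about 2 mm. A picture is of the moment at which its call begins.
- bot.hand_in(): hands the job in, once; it reports no verdict.
The state is a dict: "time_s": time; "joint_positions": joint angles; "qvel": joint speeds; "tau": joint torques, N m; "position": TCP position; "tcp_rot": TCP orientation; "force": force on the tool from outside, world axes, zero at the start; "moment": the same for the moment, N m; "opening": opening from 0.0 (shut) to 1.0 (fully open).
Only numpy, scipy, OpenCV 4.12 (cv2) and the standard library are available. Lean on these libraries where they do the work, as an engineer would, in place of code of your own. Each camera call takes 0.05 s, during which the arm holds its last target.

## Working session

There is one attempt and no reset: what is moved stays moved. The work goes in short steps, Python scripts to look and compute and a tool call to move; the robot and the scene stay as the last step left them, time stands still between calls to the robot, and variables do not carry over. Pictures are saved under pics/ and viewed, and the job is handed in when it is done.

Besides the shell and the picture viewer there is one more tool, called after "Request:" as name(argument=value, ...), one argument or row to a line, values as JSON. send_rows: Moves the arm, as the interface text tells. Its arguments: {"type":"object","properties":{"fingers":{"type":"array","items":{"type":"number"}},"dp":{"type":"array","items":{"type":"array","items":{"type":"number"}}},"turn":{"type":"array","items":{"type":"array","items":{"type":"number"}}}},"required":["fingers","dp","turn"]}

```bash
ls; mkdir -p pics
python3 - <<'E'
from rig import bot
import cv2, numpy as np
s=bot.read_state()
for k,v in s.items(): print(k,np.round(v,3).tolist())
for n in ['side','top']:
    c=bot.capture(n); cv2.imwrite(f'pics/{n}0.png',c['img']); np.savez(f'{n}0.npz',**c)
    print(n,c['mtx'],c['k1'],c['origin'],c['orientation'])
E
```

```text
pics
time_s 0.0
joint_positions [57.382, 30.279, 82.154, -0.001, 67.69, -10.228]
qvel [0.089, -0.084, -0.008, 0.051, 0.033, -0.059]
tau [0.0, -44.004, -17.66, 0.063, 0.058, -0.0]
position [0.238, 0.577, 0.222]
tcp_rot [[-0.001, -0.925, 0.381], [-0.002, 0.381, 0.925], [-1.0, 0.0, -0.002]]
force [0.093, -0.637, 0.605]
moment [-0.014, -0.013, -0.063]
opening 1.0
side [[359.3495586    0.         254.96600812]
 [  0.         359.3495586  192.83857116]
 [  0.           0.           1.        ]] 0.014086008888676503 [0.45218798 0.67685589 0.64505627] [[-0.99015701  0.08396141 -0.11198026]
 [-0.13983298 -0.62766339  0.76582335]
 [-0.0059863   0.77394389  0.63322588]]
top [[428.90590028   0.         253.32131876]
 [  0.         428.90590028 189.53289124]
 [  0.           0.           1.        ]] 0.00045932853706956943 [0.33678626 0.01120173 1.31571362] [[ 2.98551638e-02  9.85039854e-01 -1.69720818e-01]
 [-9.99543310e-01  3.02152113e-02 -4.61592899e-04]
 [ 4.67346297e-03  1.69657089e-01  9.85492075e-01]]
```

View pics/side0.png

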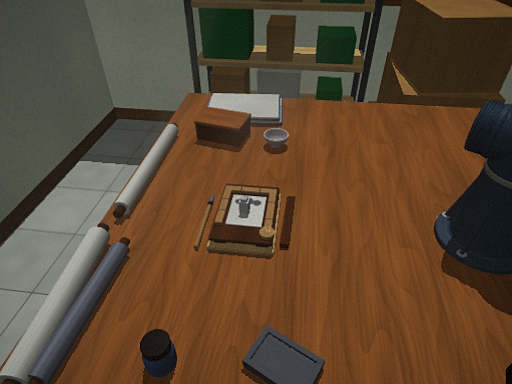

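View pics/top0.png

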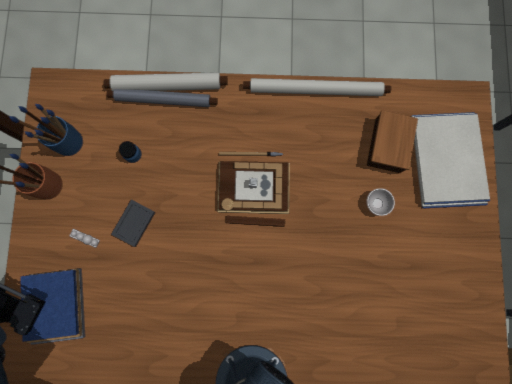

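Run:
```python
import cv2, numpy as np
t=cv2.imread('pics/top0.png')[145:230,205:305]; cv2.imwrite('pics/topc.png',cv2.resize(t,None,fx=7,fy=7,interpolation=cv2.INTER_CUBIC)[:600])
s=cv2.imread('pics/side0.png')[175:265,185:305]; cv2.imwrite('pics/sidec.png',cv2.resize(s,None,fx=6,fy=6,interpolation=cv2.INTER_CUBIC))
```

```text
(no output)
```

View pics/topc.png

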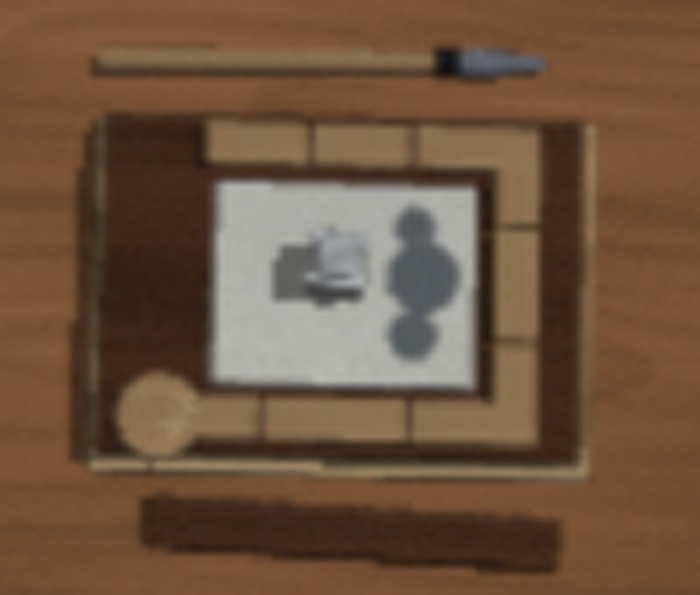

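View pics/sidec.png

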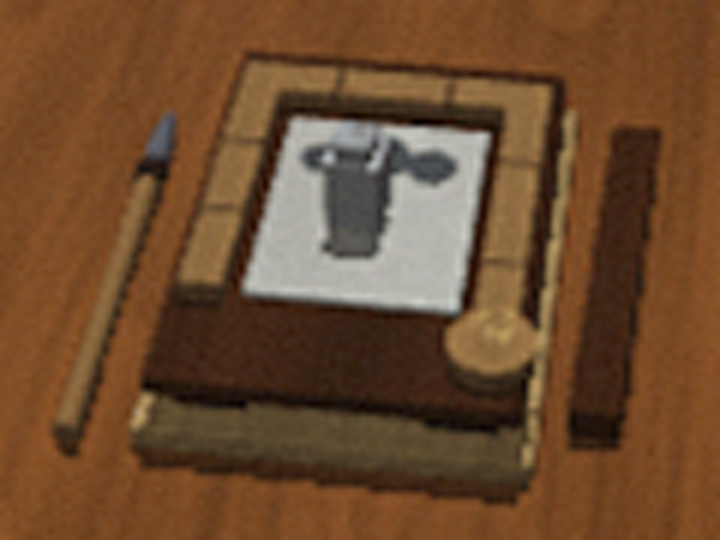

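```bash
cat > h.py <<'E'
import numpy as np
from scipy.optimize import least_squares
def proj(c,P):
    R=c['orientation'];d=(P-c['origin'])@R
    a=np.stack([d[:,0]/-d[:,2],-d[:,1]/-d[:,2]],1); r2=(a**2).sum(1)
    a=a*(1+float(c['k1'])*r2)[:,None]; K=c['mtx']
    return a*[K[0,0],K[1,1]]+[K[0,2],K[1,2]]
tr=np.array([[84,-69],[84,69],[66,51],[66,-51],[-60,69],[-60,51],[-77,-60],[-34,-60],[29,-60],[75,-25],[75,25],[29,60],[-16,60]])/1e3
top=(np.array([[540,443],[541,124],[497,168],[495,400],[207,121],[205,161],[157,413],[262,418],[409,420],[517,341],[517,227],[412,146],[311,144]])+.5)/7-.5+[205,145]
si=np.array([0,1,4,5,6,7,8,9,10,11,12])
side=(np.array([[562,78],[247,57],[178,288],[225,290],[490,343],[503,262],[519,161],[449,91],[341,82],[243,141],[221,207]])+.5)/6-.5+[185,175]
def W(p,t=tr): 
    c,s=np.cos(p[2]),np.sin(p[2]); return np.c_[t@np.array([[c,s],[-s,c]])+p[:2],np.full(len(t),p[3])]
E
python3 - <<'E'
from h import *
T=dict(np.load('top0.npz'));S=dict(np.load('side0.npz'))
ft=lambda p:(proj(T,W(p))-top).ravel(); fs=lambda p:(proj(S,W(p))[si]-side).ravel()
p0=[.45,0,-1.57,.046]
for n,f in [('both',lambda p:np.r_[ft(p),fs(p)]),('top',lambda p:np.r_[ft(p),(p[3]-.046)*1e4]),('side',lambda p:np.r_[fs(p),(p[3]-.046)*1e4])]:
    r=least_squares(f,p0,x_scale=[.01,.01,.01,.01]); print(n,r.x,np.degrees(r.x[2]),np.sqrt(np.mean(r.fun**2)),np.abs(r.fun).max())
for n,c in [('t',T),('s',S)]:
    z=c['z_map']; uv=np.round(proj(c,W(r.x)) if 0 else (top if n=='t' else side)).astype(int)
    for u,v in uv[6:] :
        d=z[v,u]; a=np.array([(u-c['mtx'][0,2])/c['mtx'][0,0],-(v-c['mtx'][1,2])/c['mtx'][1,1],-1])*d
        print(n,u,v,np.round(c['orientation']@a+c['origin'],4))
E
```

```text
both [ 0.57118575  0.01155086 -1.561053    0.04555125] -89.44174842292419 0.45683065557225505 1.5117942090162728
top [ 0.57064004  0.01144705 -1.55896725  0.04600021] -89.32224377127007 0.1952020185185489 0.4572718888740326
side [ 0.57143853  0.01216485 -1.56250082  0.04600114] -89.52470237516704 0.6018743601207743 1.5799769841498232
t 227 204 [0.509  0.0889 0.0479]
t 242 204 [0.5118 0.0445 0.0373]
t 263 205 [ 0.5109 -0.0187  0.0356]
t 278 193 [ 0.547  -0.0625  0.0473]
t 278 177 [ 0.597  -0.0618  0.0416]
t 263 165 [ 0.6317 -0.0153  0.0467]
t 249 165 [0.6328 0.0273 0.0363]
s 271 201 [ 0.5129 -0.0216  0.0449]
s 259 190 [ 0.55   -0.0675  0.0406]
s 241 188 [ 0.6009 -0.0775  0.0342]
s 225 198 [ 0.6319 -0.0159  0.0465]
s 221 209 [0.6336 0.0255 0.0449]
```

Request:
send_rows(
  fingers=[0, 0, 0, 0, 0, 0, 0, 0, 0, 0],
  dp=[
    [15, -30, 0],
    [33, -64, 0],
    [51, -98, 0],
    [69, -132, 0],
    [87, -166, 0],
    [105, -200, 0],
    [123, -234, 0],
    [141, -268, 0],
    [160, -302, 0],
    [170, -325, 0],
  ],
  turn=[
    [0, 0, 0.04],
    [0, 0, 0.08],
    [0, 0, 0.12],
    [0, 0, 0.16],
    [0, 0, 0.2],
    [0, 0, 0.24],
    [0, 0, 0.28],
    [0, 0, 0.32],
    [0, 0, 0.36],
    [0, 0, 0.4],
  ],
)

```text
time_s: 0.93
position: [0.4093, 0.2496, 0.2216]
tcp_rot: [[0.0, -1.0, -0.009], [-0.003, -0.009, 1.0], [-1.0, -0.0, -0.003]]
force: [1.1, 0.6, -0.1]
opening: 0.326
```

Request:
send_rows(
  fingers=[0, 0, 0, 0, 0, 0, 0, 0, 0, 0],
  dp=[
    [15, -24, 0],
    [32, -52, 0],
    [50, -80, -20],
    [68, -108, -40],
    [85, -136, -70],
    [95, -152, -100],
    [101, -161, -125],
    [101, -162, -140],
    [101, -162, -146],
    [101, -162, -146],
  ],
  turn=[
    [0, 0, 0],
    [0, 0, 0],
    [0, 0, 0],
    [0, 0, 0],
    [0, 0, 0],
    [0, 0, 0],
    [0, 0, 0],
    [0, 0, 0],
    [0, 0, 0],
    [0, 0, 0],
  ],
)

```text
time_s: 1.77
position: [0.5089, 0.0875, 0.0739]
tcp_rot: [[-0.004, -1.0, -0.009], [-0.002, -0.009, 1.0], [-1.0, 0.004, -0.002]]
force: [-1.0, -0.1, -0.2]
opening: 0.005
```

Run:
```python
from rig import bot
import cv2, numpy as np
s=bot.read_state(); print(np.round(s['position'],4),s['force'],s['opening'],s['time_s'])
c=bot.capture('side'); cv2.imwrite('pics/side1.png',cv2.resize(c['img'][130:270,175:355],None,fx=4,fy=4,interpolation=cv2.INTER_CUBIC)); print(c['origin'])
```

```text
[0.5089 0.0875 0.0739] [-0.98561181 -0.14820945 -0.20455705] 0.00528591353031404 1.7667
[0.45218798 0.67685589 0.64505627]
```

View pics/side1.png

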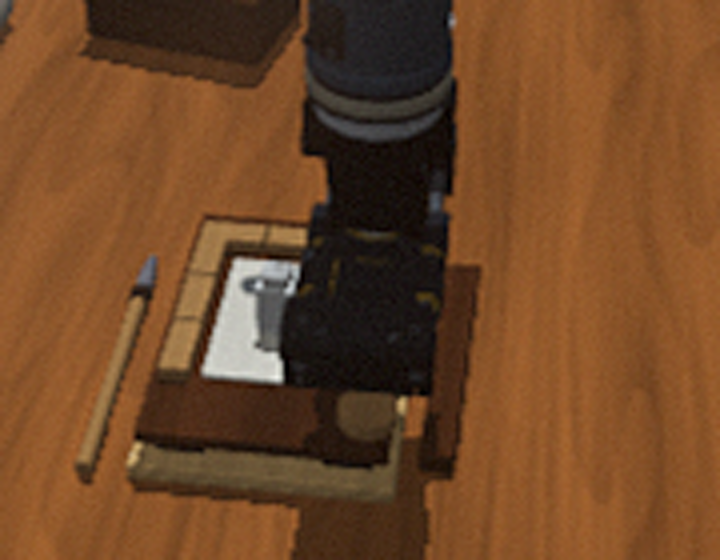

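Request:
send_rows(
  fingers=[0, 0, 0, 0, 0, 0, 0, 0],
  dp=[
    [1, 0, -10],
    [1, 0, -18],
    [1, 0, -23],
    [1, 0, -26],
    [1, 0, -28],
    [1, 0, -29],
    [1, 0, -30],
    [1, 0, -30],
  ],
  turn=[
    [0, 0, 0],
    [0, 0, 0],
    [0, 0, 0],
    [0, 0, 0],
    [0, 0, 0],
    [0, 0, 0],
    [0, 0, 0],
    [0, 0, 0],
  ],
)

```text
time_s: 2.48
position: [0.5105, 0.088, 0.0452]
tcp_rot: [[-0.002, -1.0, -0.009], [-0.002, -0.009, 1.0], [-1.0, 0.002, -0.002]]
force: [-0.6, 1.2, 0.8]
opening: 0.006
```

Request:
send_rows(
  fingers=[0, 0, 0, 0, 0],
  dp=[
    [0, 0, -0.5],
    [0, 0, -1],
    [0, 0, -2],
    [0, 0, -2.5],
    [0, 0, -2.5],
  ],
  turn=[
    [0, 0, 0],
    [0, 0, 0],
    [0, 0, 0],
    [0, 0, 0],
    [0, 0, 0],
  ],
)

```text
time_s: 2.9
position: [0.5105, 0.088, 0.0428]
tcp_rot: [[-0.002, -1.0, -0.01], [-0.002, -0.01, 1.0], [-1.0, 0.002, -0.002]]
force: [-2.0, 0.8, 3.9]
opening: 0.006
```

Run:
```python
from rig import bot
import cv2, numpy as np
for i in range(5):
    s=bot.read_state(); print(np.round(s['position'],4),np.round(s['force'],2),s['time_s']); bot.capture('top')
```

```text
[0.5105 0.088  0.0428] [-2.02  0.77  3.86] 2.9
[0.5105 0.088  0.0429] [-1.26  1.16  3.55] 2.95
[0.5105 0.088  0.0429] [-1.25 -0.21  3.47] 3.0
[0.5105 0.088  0.0428] [-0.52  1.14  3.98] 3.05
[0.5104 0.088  0.0428] [-0.32 -0.11  3.61] 3.1
```

Request:
send_rows(
  fingers=[0, 0, 0, 0, 0, 0, 0, 0, 0, 0],
  dp=[
    [0, -4, 0],
    [0, -10, 0],
    [0, -16, 0],
    [0, -22, 0],
    [0, -28, 0],
    [0, -34, 0],
    [0.5, -40, 0],
    [0.5, -46, 0],
    [0.5, -52, 0],
    [0.5, -56, 0],
  ],
  turn=[
    [0, 0, 0],
    [0, 0, 0],
    [0, 0, 0],
    [0, 0, 0],
    [0, 0, 0],
    [0, 0, 0],
    [0, 0, 0],
    [0, 0, 0],
    [0, 0, 0],
    [0, 0, 0],
  ],
)

```text
time_s: 3.98
position: [0.511, 0.0312, 0.0428]
tcp_rot: [[-0.002, -1.0, -0.009], [-0.002, -0.009, 1.0], [-1.0, 0.002, -0.002]]
force: [0.6, 3.3, 3.5]
opening: 0.005
```

Request:
send_rows(
  fingers=[0, 0, 0, 0, 0, 0, 0, 0, 0, 0],
  dp=[
    [0, -4, 0],
    [0, -9, 0],
    [0, -14, 0],
    [0, -19, 0],
    [0, -24, 0],
    [0.3, -29, 0],
    [0.3, -34, 0],
    [0.5, -39, 0],
    [0.5, -44, 0],
    [0.5, -47, 0],
  ],
  turn=[
    [0, 0, 0],
    [0, 0, 0],
    [0, 0, 0],
    [0, 0, 0],
    [0, 0, 0],
    [0, 0, 0],
    [0, 0, 0],
    [0, 0, 0],
    [0, 0, 0],
    [0, 0, 0],
  ],
)

```text
time_s: 4.82
position: [0.5116, -0.0165, 0.0428]
tcp_rot: [[-0.001, -1.0, -0.009], [-0.002, -0.009, 1.0], [-1.0, 0.001, -0.002]]
force: [0.6, 3.8, 3.7]
opening: 0.003
```

Request:
send_rows(
  fingers=[0, 0, 0, 0, 0, 0, 0, 0, 0, 0],
  dp=[
    [0, -4, 0],
    [0, -9, 0],
    [0, -14, 0],
    [0, -19, 0],
    [0, -24, 0],
    [0.3, -29, 0],
    [0.3, -34, 0],
    [0.5, -39, 0],
    [0.5, -44, 0],
    [0.5, -47, 0],
  ],
  turn=[
    [0, 0, 0],
    [0, 0, 0],
    [0, 0, 0],
    [0, 0, 0],
    [0, 0, 0],
    [0, 0, 0],
    [0, 0, 0],
    [0, 0, 0],
    [0, 0, 0],
    [0, 0, 0],
  ],
)

```text
time_s: 5.65
position: [0.5121, -0.0642, 0.0428]
tcp_rot: [[-0.001, -1.0, -0.008], [-0.002, -0.008, 1.0], [-1.0, 0.001, -0.002]]
force: [0.9, 2.9, 4.3]
opening: 0.007
```

Request:
send_rows(
  fingers=[0, 0, 0, 0, 0, 0, 0, 0, 0, 0],
  dp=[
    [4, 0, 0],
    [10, 0, 0],
    [16, 0, 0],
    [22, 0, 0],
    [28, 0.3, 0],
    [34, 0.3, 0],
    [40, 0.3, 0],
    [46, 0.5, 0],
    [52, 0.5, 0],
    [58, 0.5, 0],
  ],
  turn=[
    [0, 0, 0],
    [0, 0, 0],
    [0, 0, 0],
    [0, 0, 0],
    [0, 0, 0],
    [0, 0, 0],
    [0, 0, 0],
    [0, 0, 0],
    [0, 0, 0],
    [0, 0, 0],
  ],
)

```text
time_s: 6.48
position: [0.5707, -0.0636, 0.0428]
tcp_rot: [[-0.001, -1.0, -0.008], [-0.003, -0.008, 1.0], [-1.0, 0.001, -0.002]]
force: [-4.0, -0.3, 3.5]
opening: 0.002
```

Run:
```python
from rig import bot
import cv2, numpy as np
s=bot.read_state(); print(np.round(s['position'],4),s['force'],s['opening'],s['time_s'])
c=bot.capture('side'); cv2.imwrite('pics/side2.png',cv2.resize(c['img'][130:270,175:355],None,fx=4,fy=4,interpolation=cv2.INTER_CUBIC))
c=bot.capture('top'); cv2.imwrite('pics/top2.png',cv2.resize(c['img'][135:235,195:315],None,fx=6,fy=6,interpolation=cv2.INTER_CUBIC))
```

```text
[ 0.5707 -0.0636  0.0428] [-3.97428984 -0.32272136  3.51378184] 0.0019571607748858516 6.4833
```

View pics/side2.png

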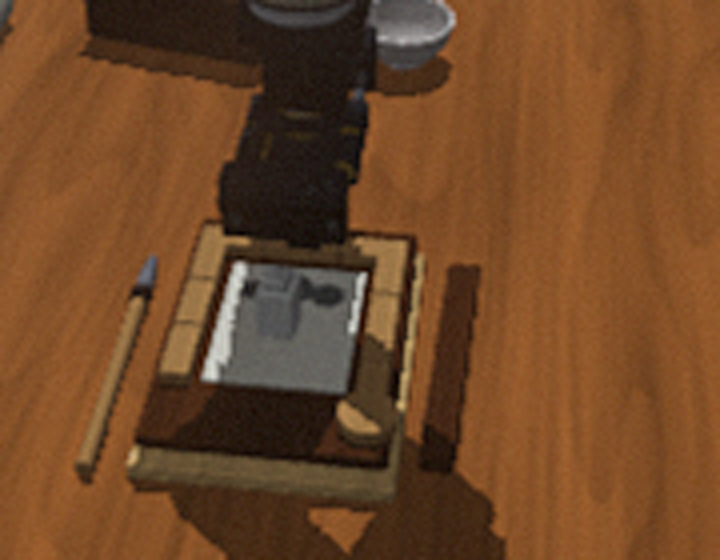

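View pics/top2.png

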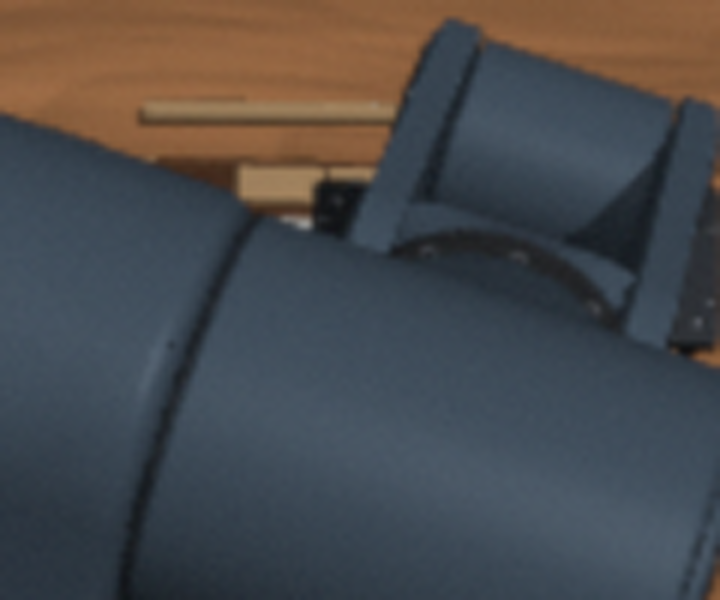

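The side view shows the tips on the cross piece at crop position (300, 240). The seal is still standing and nothing has shifted. In the top view the arm covers most of the panel.

Request:
send_rows(
  fingers=[0, 0, 0, 0, 0, 0, 0, 0, 0, 0],
  dp=[
    [5, 0, 0],
    [11, 0, 0],
    [18, 0, 0],
    [25, 0.3, 0],
    [32, 0.3, 0],
    [39, 0.3, 0],
    [46, 0.5, 0],
    [52, 0.5, 0],
    [57, 0.5, 0],
    [61, 0.5, 0],
  ],
  turn=[
    [0, 0, 0],
    [0, 0, 0],
    [0, 0, 0],
    [0, 0, 0],
    [0, 0, 0],
    [0, 0, 0],
    [0, 0, 0],
    [0, 0, 0],
    [0, 0, 0],
    [0, 0, 0],
  ],
)

```text
time_s: 7.42
position: [0.6342, -0.0634, 0.043]
tcp_rot: [[0.003, -1.0, -0.008], [-0.003, -0.008, 1.0], [-1.0, -0.003, -0.003]]
force: [-3.3, 0.2, 4.1]
opening: 0.011
```

Request:
send_rows(
  fingers=[0, 0, 0, 0, 0, 0, 0, 0, 0, 0],
  dp=[
    [-2, 3, 0],
    [-2.5, 9, 0],
    [-2.5, 15, 0],
    [-2.5, 21, 0],
    [-2.5, 27, 0],
    [-3, 33, 0],
    [-3, 39, 0],
    [-3, 45, 0],
    [-3, 51, 0],
    [-3, 57, 0],
  ],
  turn=[
    [0, 0, 0],
    [0, 0, 0],
    [0, 0, 0],
    [0, 0, 0],
    [0, 0, 0],
    [0, 0, 0],
    [0, 0, 0],
    [0, 0, 0],
    [0, 0, 0],
    [0, 0, 0],
  ],
)

```text
time_s: 8.25
position: [0.6311, -0.0058, 0.0431]
tcp_rot: [[0.003, -1.0, -0.008], [-0.003, -0.008, 1.0], [-1.0, -0.003, -0.003]]
force: [-0.2, -1.8, 2.7]
opening: 0.009
```

Request:
send_rows(
  fingers=[0, 0, 0, 0, 0, 0, 0, 0, 0, 0],
  dp=[
    [0, 4, 0],
    [0, 8, 0],
    [0, 12, 0],
    [0, 18, 0],
    [-0.3, 24, 0],
    [-0.3, 32, 0],
    [-0.4, 40, 0],
    [-0.5, 48, 0],
    [-0.5, 54, 0],
    [-0.5, 56, 0],
  ],
  turn=[
    [0, 0, 0],
    [0, 0, 0],
    [0, 0, 0],
    [0, 0, 0],
    [0, 0, 0],
    [0, 0, 0],
    [0, 0, 0],
    [0, 0, 0],
    [0, 0, 0],
    [0, 0, 0],
  ],
)

```text
time_s: 9.08
position: [0.6303, 0.0516, 0.043]
tcp_rot: [[0.002, -1.0, -0.01], [-0.003, -0.01, 1.0], [-1.0, -0.002, -0.003]]
force: [-0.3, -2.8, 3.2]
opening: 0.002
```

Request:
send_rows(
  fingers=[0, 0, 0, 0],
  dp=[
    [0, 0, 0],
    [0, 0, 0],
    [0, 0, 0],
    [0, 0, 0],
  ],
  turn=[
    [0, 0, 0],
    [0, 0, 0],
    [0, 0, 0],
    [0, 0, 0],
  ],
)

```text
time_s: 9.42
position: [0.6303, 0.0524, 0.043]
tcp_rot: [[0.002, -1.0, -0.009], [-0.002, -0.009, 1.0], [-1.0, -0.002, -0.002]]
force: [0.3, 2.4, 3.3]
opening: 0.004
```

Run:
```python
from rig import bot
import cv2, numpy as np
for i in range(4):
    s=bot.read_state(); print(np.round(s['position'],4),np.round(s['force'],2),s['time_s']); c=bot.capture('side')
cv2.imwrite('pics/side3.png',cv2.resize(c['img'][130:270,175:355],None,fx=4,fy=4,interpolation=cv2.INTER_CUBIC))
```

```text
[0.6303 0.0524 0.043 ] [0.3  2.42 3.32] 9.4167
[0.6303 0.0523 0.043 ] [1.16 2.64 3.39] 9.4667
[0.6303 0.0523 0.043 ] [-0.11  3.12  4.29] 9.5167
[0.6303 0.0522 0.043 ] [0.58 3.37 4.03] 9.5667
```

View pics/side3.png

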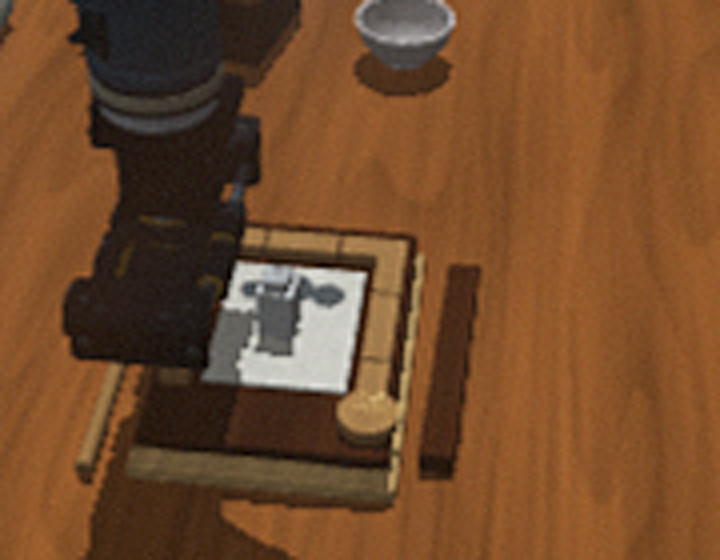

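The gripper stands over the square-ended piece: the fingers are hidden, but the end of the piece shows at (175, 375). The seal is at (280, 310), and the paperweight and brush handle are where they were.

Run:
```python
from rig import bot
import numpy as np
print(bot.hand_in()); s=bot.read_state(); print(np.round(s['position'],4),np.round(s['force'],2),s['time_s'])
```

```text
the job is handed in; nothing more can be done
None
the job is handed in; nothing more can be done
```

I ran the shut fingertips along the strip from the round end, round both corners, to the square-cut last piece. I handed the job in with the tips still pressing there. No verdict was reported.

- **Locating the strip:** A fit of 13 points on the strip in the top view and 11 in the side view put the tray origin at about (0.571, 0.0115), yaw -89.4°. It gave the strip top at 45.6 mm, against 46 mm stated. Fitted separately, the two views agreed to about 1 mm and 0.2°. The raw depth-map heights at the joints were noisy, 34–48 mm, so I used the fit instead.
- **Pressing:** The upward force read at the end of each move stayed between 2.7 and 4.3 N. The tips stayed about 3 mm below the strip's rest height, which fits a press of 3 mm on the pads. I had no direct reading of the force on each piece, so the order of the seven presses rests on the tracked tip position. The tip overshot the second corner by about 2.4 mm. I corrected that on the next leg.
- **Last check:** The tip was at (0.6303, 0.0522, 0.043), about 2 mm from the middle of the last piece. The upward force was 3.3 to 4.3 N at 9.6 s, with 2.4 to 3.4 N of sideways friction still on the tips.
- **Loose items:** In the last side picture the seal, paperweight, bowl and visible part of the brush looked unmoved, judged by eye. The inkstone and jar were outside that cropped view and not re-measured. I did not move the arm near them at low height.

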